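Sort mixed grinding balls over a sieve

TASK

Take the steel basin by its handle and tip all its grinding balls out onto the wire sieve, so that the small balls drop through into the receiver underneath and the two large ones stay on the wire. Stand the empty basin upright on the bench again, then pick the two large balls off the sieve and put both into the white tray, leaving the other things on the bench where they are.

Things in the scene. Friction and masses are not known exactly. Their poses are not given: they have to be found in the camera images.
- basin: Round stainless steel basin, 148 mm across the rim and 34 mm high, flat floor 86 mm across outside, wall flaring outward at about 45 degrees, with one straight black handle. About 0.16 kg, holding 0.29 kg of balls at the start. Origin: centre of its underside; z up; its x runs from handle to bowl (handle at -x). It starts left or right of the sieve, the tray on the other side.
- basin_handle (a point): Middle of the basin's handle, 34 mm above the basin's underside and 122 mm from its centre line. The handle is a level bar along the basin's x, 95 mm long (from 59 mm further out to 36 mm further in along x), 16 mm wide, 18 mm high with flat sides. Axes as the basin's. Turning the basin 60 to 70 degrees about the handle's line runs the balls out over its side.
- basin_floor (a point): Centre of the basin's inner floor, 4 mm above its underside; z up when the basin is upright.
- sieve: Square metal sieve on its open receiver box, one fixed unit, 243 mm square (237 inside), rolled rim 81 mm high. Origin: centre of its underside; x, y parallel to the sides, z up. A square mesh of straight 3.2 mm wires along x and along y at 24 mm spacing (one through the middle each way, gaps 20.8 mm) has its top 48.6 mm above the bench. The receiver floor below is 4 mm up.
- mesh_middle (a point): Middle of the sieve's wire mesh, at the top of the wires. Axes as the sieve's.
- tray: Shallow white plastic tray with a dark mat, 150 mm square outside, walls 4 mm thick and 24 mm high, fixed. Origin: centre of its underside; x and y parallel to its sides.
- tray_middle (a point): Centre of the tray's inner floor, 4 mm above the bench.
- big0_center (a point): Centre of a large polished steel ball, 30 mm in diameter, 110 g. Resting on the mesh its centre is about 10 mm above the wire tops, when it sits in a gap.
- big1_center (a point): Centre of a large polished steel ball, 30 mm in diameter, 110 g. Resting on the mesh its centre is about 10 mm above the wire tops, when it sits in a gap.
- small0_center (a point): Centre of a small polished steel ball, 15 mm in diameter, 14 g. One caught on the mesh beside a large ball drops through when the large one is lifted away.
- small1_center (a point): Centre of a small polished steel ball, 15 mm in diameter, 14 g. One caught on the mesh beside a large ball drops through when the large one is lifted away.
- small2_center (a point): Centre of a small polished steel ball, 15 mm in diameter, 14 g. One caught on the mesh beside a large ball drops through when the large one is lifted away.
- small3_center (a point): Centre of a small polished steel ball, 15 mm in diameter, 14 g. One caught on the mesh beside a large ball drops through when the large one is lifted away.
- small4_center (a point): Centre of a small polished steel ball, 15 mm in diameter, 14 g. One caught on the mesh beside a large ball drops through when the large one is lifted away.
- brush: Flat brush lying on the bench, 150 mm long; leave alone. Origin under its middle.
- mill_jar: Steel grinding jar with lid, 80 mm across, 78 mm high; leave alone. Origin: centre of underside.
- wash_bottle: White bottle with red cap, 64 mm across, 150 mm high; leave alone. Origin: centre of underside.
- reagent: Amber bottle, 70 mm across, 140 mm high; leave alone. Origin: centre of underside.
- sample_jar: Small white jar, 56 mm across, 60 mm high; leave alone. Origin: centre of underside.
- tip_box: Pipette tip box, 88 by 128 mm, 67 mm high; leave alone. Origin: centre of underside.

How it is judged:
By the outcome, as a careful person would: the job done as asked, in the order asked, and still so for the second after the job is handed in, with the robot touching nothing.
It also fails if it takes over 72 s, if anything falls off the work surface, if the arm or the gripper's body presses on something with over 40 N, if the wrist force passes 120 N, or if a joint passes its speed limit or range.

ROBOT

A 6-joint arm with a two-finger parallel gripper is mounted at the origin on the work surface. World frame = base frame: x ahead of the robot, y to its left, z up, the work surface at z = 0. Lengths are in m, angles in rad, forces in N, time in s.
With the tool pointing down it reaches from about 0.375 to 0.9 m from the base axis. Payload 3.1 kg.
Tool frame: the origin (TCP) lies midway between the tips of the shut fingers; the grasp point (between the pads) lies 19 mm behind it; z points along the fingers, y is the line along which they close (so a half turn about z gives the same grasp; the last joint's range is limited). The gripper opens to 85 mm and grips with 20 to 120 N. Pads are 22 mm wide; open, the fingers measure 114 mm over their backs; the gripper's body (76 mm by 85 mm) begins 54 mm behind the grasp point. The pads swing forward as they close: fully open they stand 13 mm farther back than shut.
Start: joints at [-1.442, 0.527, 1.433, -0, 1.181, -0.178], TCP at [0.189, -0.596, 0.231] pointing down, gripper open.
Joint ranges: [-3.08, 3.08], [-0.75, 2.2], [0.22, 2.44], [-1.43, 4.57], [0, 2.65], [-2.85, 2.85]. Speed limits (rad/s): [2.79, 2.79, 3.14, 3.14, 3.14, 3.14].

INTERFACE

Orientations are given as a unit quaternion [x, y, z, w].
In Python, from station import manip gives the robot as it stands.
- The arm moves only by the tool step_arm, never from a script. Its argument "targets" is text: rows parted by semicolons, each of 4 numbers parted by spaces: the shift along the tool's x, y, z in mm, then the turn about the tool's z in degrees. A call has 1 to 12 rows; each row is the pose to reach, as a shift and turn from the pose commanded when the call began, along the tool's axes at that moment; what a row does not reach only later rows make up. A row lasts 1/10 s, in which the tool goes at most 50 mm and 8.59 degrees, less where a joint would pass 70% of its speed; a pose out of reach is approached as far as the arm can. A call with a gripper value outside its range is refused whole. "gripper" is the closure, from 0 (fully open) to 1 (shut), set as the call begins (left out, the last holds). The fingers move at their own pace and stop on an object; "squeeze" is the grip in N (left out, the last holds). Time passes only in rows, so rows that repeat a pose let the fingers close. It gives the time, the measured TCP pose, the force, the opening and the grip force at its end, in the units of the state.
- manip.sense(): the state, without advancing time (a new reading comes with each control period).
- manip.snapshot(name): name is "scene" or "top" or "wrist"; returns the picture (400x640x3 uint8, red, green, blue); there is no depth.
- manip.get_calibration(name): a dict with "fov_y" (degrees; the focal length in pixels is half the picture's height over the tangent of half this angle, whatever the lens; pixels are square), "cx", "cy" (the principal point, pixels), "extrinsics" (4x4, takes a point from camera to world coordinates); the wrist camera has in their place "tool_from_camera" (4x4, takes a point from camera to tool coordinates, whose origin is the TCP and whose axes are the flange's). Camera axes: x right, y down, z forward; pixel columns grow to the right and rows downward; lengths in m; the calibration is good to about 2 mm. A picture is of the moment at which its call begins: read the wrist's pose just before it. get_calibration takes no time and is no camera call.
- manip.sign_off(): hands the job in; it is judged then, once.
Trained networks look in the newest picture that a camera, given by its name, has taken for a name from the list of things; names that differ only in an ending like _2 or _b are one class to them, and where a whole thing is asked for, a point or a joint stands for the part that bears it (a point fixed in the world has none). Each returns a list of dicts, best first, with "p" (0 to 1); they miss things now and then, are a little off and sometimes report something else, mostly with a low value. They report only what shows in the picture. A call takes as long as a camera call.
- manip.recognise(camera, query): "position" ([column, row] in pixels, amid what is visible of it).
- manip.masks_of(camera, query): "pixels" (400x640 bool, what is visible of it) and "position" ([column, row] in pixels, amid what is visible of it).
- manip.mark_of(camera, query): "position" ([column, row] in pixels: a listed point, or the origin of a listed thing).
The state is a dict: "t": time; "q": joint angles; "qd": joint speeds; "tau": joint torques, N m; "tcp_pos": TCP position; "tool_rot": TCP orientation; "force": force on the tool from outside, world axes, zero at the start; "ft_torque": the same for the moment, N m; "finger_gap": opening from 0.0 (shut) to 1.0 (fully open); "gripper_force": force on a finger pad.
Only numpy, scipy, OpenCV 4.12 (cv2) and the standard library are available. Lean on these libraries where they do the work, as an engineer would, in place of code of your own. Each camera call takes 0.05 s, during which the arm holds its last target. There are 200 camera calls.

## Working session

There is one attempt and no reset: what is moved stays moved. The work goes in short steps, Python scripts to look and compute and a tool call to move; the robot and the scene stay as the last step left them, time stands still between calls to the robot, and variables do not carry over. Pictures are saved under pics/ and viewed, at most 10 in all, crops included, and the job is handed in when it is done.

Besides the shell and the picture viewer there is one more tool, called after "Request:" in YAML: its name, and indented under it one key for each argument. step_arm: Moves the arm, as the interface text tells. Its arguments: {"type":"object","properties":{"targets":{"type":"string"},"gripper":{"type":"number"},"squeeze":{"type":"number"}},"required":["targets"]}

```bash
mkdir -p pics; cat > h.py <<'E'
from station import manip
import numpy as np, cv2
from scipy.spatial.transform import Rotation as R
def cam(n):
    c=manip.get_calibration(n); f=200/np.tan(np.radians(c["fov_y"])/2)
    if n=="wrist":
        s=manip.sense(); T=np.eye(4); T[:3,:3]=R.from_quat(s["tool_rot"]).as_matrix(); T[:3,3]=s["tcp_pos"]
        E=T@np.array(c["tool_from_camera"])
    else: E=np.array(c["extrinsics"])
    return f,c["cx"],c["cy"],E
def w(C,p,z):
    f,cx,cy,E=C
    d=E[:3,:3]@np.array([(p[0]-cx)/f,(p[1]-cy)/f,1]); o=E[:3,3]
    return o+d*(z-o[2])/d[2]
def px(C,P):
    f,cx,cy,E=C; v=np.linalg.inv(E)@np.append(P,1); return [cx+f*v[0]/v[2],cy+f*v[1]/v[2]]
def tool(P):  # world point -> tool axes mm, relative to TCP
    s=manip.sense(); return R.from_quat(s["tool_rot"]).inv().apply(np.array(P)-s["tcp_pos"])*1000
def save(im,n): cv2.imwrite("pics/"+n,cv2.cvtColor(im,cv2.COLOR_RGB2BGR))
np.set_printoptions(precision=4,suppress=True)
E
python3 - <<'E'
from h import *
im=manip.snapshot("top"); save(im,"top0.png"); C=cam("top")
s=manip.sense(); print(s["tcp_pos"],s["tool_rot"],C[3])
for q,z in [("basin",0),("basin_handle",.034),("basin_floor",.004),("mesh_middle",.0486),("sieve",0),("tray_middle",.004),("mill_jar",0),("wash_bottle",0),("reagent",0),("sample_jar",0),("tip_box",0),("brush",0)]:
    for r in manip.mark_of("top",q)[:2]: print(q,round(r["p"],2),np.round(r["position"]),w(C,r["position"],z))
E
```

```text
[ 0.1887 -0.5951  0.2304] [ 0.9883  0.1528  0.     -0.0011] [[-0.0292 -0.9936  0.1092  0.4138]
 [-0.9995  0.0304  0.0091 -0.0308]
 [-0.0124 -0.1088 -0.994   1.4224]
 [ 0.      0.      0.      1.    ]]
basin 0.9 [219. 215.] [0.5387 0.3007 0.    ]
basin_handle 0.87 [228. 248.] [0.4397 0.2664 0.034 ]
basin_handle 0.25 [204. 209.] [0.5553 0.3357 0.034 ]
basin_floor 0.77 [216. 212.] [0.5486 0.3062 0.004 ]
mesh_middle 0.78 [307. 190.] [0.6003 0.0342 0.0486]
mesh_middle 0.15 [219. 200.] [0.5779 0.2871 0.0486]
sieve 0.83 [311. 190.] [0.6053 0.0243 0.    ]
tray_middle 0.76 [412. 205.] [ 0.5506 -0.2721  0.004 ]
mill_jar 0.7 [248. 143.] [0.7549 0.2095 0.    ]
wash_bottle 0.79 [405. 148.] [ 0.7235 -0.2602  0.    ]
reagent 0.66 [152. 187.] [0.6293 0.5005 0.    ]
reagent 0.61 [248. 147.] [0.7414 0.2109 0.    ]
sample_jar 0.72 [445. 154.] [ 0.7006 -0.3783  0.    ]
sample_jar 0.59 [211. 223.] [0.5153 0.3243 0.    ]
tip_box 0.58 [509. 213.] [ 0.5189 -0.5575  0.    ]
brush 0.94 [309. 266.] [0.383  0.0371 0.    ]
brush 0.74 [219. 200.] [0.5829 0.3002 0.    ]
```

View pics/top0.png

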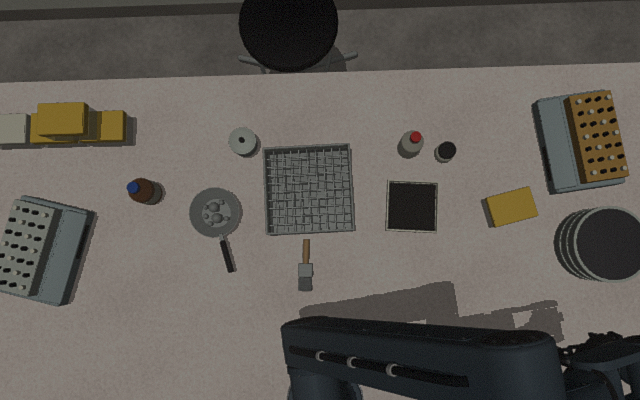

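The picture shows the basin at left (215,213) with its handle toward the robot (228,254). The sieve is at (309,189), the tray at (412,206), and the brush is in front of the sieve at (306,265). The tool only turns about its own vertical axis, so I'll let the basin pitch in a light grip, with its lip resting on the mesh.

Request:
step_arm:
  targets: "416 -282 -70 0;416 -282 -70 0;416 -282 -70 0;416 -282 -70 0;416 -282 -70 0;416 -282 -70 0;416 -282 -70 0;416 -282 -70 0;416 -282 -70 0;475 -735 -20 0;475 -735 -20 0;475 -735 -20 0"
  gripper: 0

```text
t: 1.85
tcp_pos: [0.4512, -0.0952, 0.2808]
tool_rot: [0.988, 0.153, 0.0, 0.0]
force: [0.8, 0.3, 0.1]
finger_gap: 1.001
gripper_force: 0.0
```

Request:
step_arm:
  targets: "59 -453 50 0;59 -453 50 0;59 -453 50 0;59 -453 50 0;59 -453 50 0;59 -453 50 0;59 -453 50 0"

```text
t: 2.55
tcp_pos: [0.3895, 0.2474, 0.2429]
tool_rot: [0.988, 0.153, 0.001, -0.0]
force: [1.1, -0.1, 1.3]
finger_gap: 1.002
gripper_force: 0.0
```

```bash
python3 - <<'E'
from h import *
C=cam("wrist"); im=manip.snapshot("wrist"); save(im,"w1.png")
s=manip.sense(); print(s["tcp_pos"],s["q"])
for q,z in [("basin_handle",.034),("basin_floor",.004),("basin",0)]:
    for r in manip.mark_of("wrist",q)[:2]: print(q,round(r["p"],2),np.round(r["position"]),w(C,r["position"],z))
E
```

```text
[0.3871 0.254  0.2423] [0.3347 0.2935 1.8132 0.0067 1.0335 1.5901]
basin_handle 0.65 [306. 139.] [0.4275 0.2719 0.034 ]
basin_floor 0.87 [304.  31.] [0.543  0.3101 0.004 ]
basin 0.67 [309.  33.] [0.5438 0.3047 0.    ]
```

View pics/w1.png

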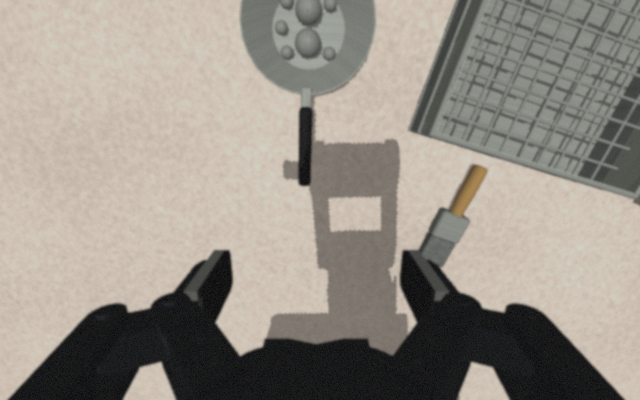

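The wrist view shows the black handle running from (306,108) to (305,184), nearly parallel to the tool's x axis. The basin bowl is above it at (308,30).

```bash
python3 - <<'E'
from h import *
C=cam("wrist")
a=w(C,(306,108),.043);b=w(C,(304.5,185),.043);print(a,b,np.linalg.norm(a-b))
bc=np.array([.5434,.307,0])
d=a-b; print(np.degrees(np.arctan2(d[1],d[0])))
G=b+d/np.linalg.norm(d)*.029; G[2]=.034-.019
print(G,np.linalg.norm((bc-G)[:2]),np.degrees(np.arctan2(*(bc-G)[:2][::-1])),tool(G))
E
```

```text
[0.4606 0.2808 0.043 ] [0.3742 0.2558 0.043 ] 0.08992833499422187
16.13203025861658
[0.4021 0.2639 0.015 ] 0.14772915087778157 16.969804252703987 [ 17.5103 -12.9344 227.5868]
```

Request:
step_arm:
  targets: "17 -13 40 1;17 -13 85 1;17 -13 130 1;17 -13 165 1;17 -13 195 1;17 -13 215 1;17 -13 226 1;17 -13 226 1;17 -13 226 1"

```text
t: 3.65
tcp_pos: [0.4032, 0.2623, 0.0173]
tool_rot: [0.99, 0.143, 0.001, -0.0]
force: [1.0, 0.2, -0.2]
finger_gap: 0.999
gripper_force: 0.0
```

Request:
step_arm:
  targets: "0 0 0 0;0 0 0 0;0 0 0 0;0 0 0 0;0 0 0 0;0 0 0 0;0 0 0 0;0 0 0 0"
  gripper: 1
  squeeze: 110

```text
t: 4.45
tcp_pos: [0.4021, 0.263, 0.0168]
tool_rot: [0.99, 0.144, 0.0, -0.0]
force: [-2.0, 1.2, 3.3]
finger_gap: 0.166
gripper_force: 107.4
```

Request:
step_arm:
  targets: "0 0 -5 0;0 0 -15 0;0 0 -35 0;0 0 -60 0;0 0 -85 0;0 0 -105 0;0 0 -115 0;0 0 -115 0;0 0 -115 0"

```text
t: 5.35
tcp_pos: [0.4012, 0.2625, 0.1311]
tool_rot: [0.99, 0.144, -0.001, 0.0]
force: [-0.7, 0.0, -5.0]
finger_gap: 0.165
gripper_force: 107.5
```

```bash
python3 - <<'E'
from h import *
save(manip.snapshot("scene"),"s1.png"); s=manip.sense(); print(s["force"],s["tcp_pos"],s["ft_torque"],s["gripper_force"])
E
```

```text
[ 0.2423  0.7368 -5.1218] [0.401  0.2624 0.1307] [-0.2307  0.7129  0.0165] 107.50972509384155
```

View pics/s1.png

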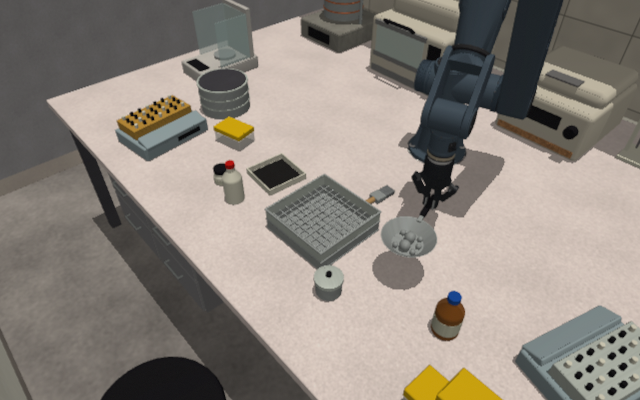

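The basin is off the bench at (410,235), held about level with all balls inside.

Request:
step_arm:
  targets: "0 5 0 0;-1 18 0 1;-3 38 0 3;-5 62 0 5;-7 90 0 7;-9 120 0 9;-11 150 0 11;-13 178 0 13;-15 202 0 14;-17 222 0 15.5;-18 234 0 16.5;-18 238 0 16.5"

```text
t: 6.6
tcp_pos: [0.453, 0.028, 0.1314]
tool_rot: [1.0, -0.001, -0.0, 0.0]
force: [-0.5, 0.4, -4.5]
finger_gap: 0.163
gripper_force: 107.6
```

```bash
python3 - <<'E'
from h import *
manip.snapshot("top"); C=cam("top"); s=manip.sense(); print(s["tcp_pos"],s["tool_rot"])
for q,z in [("basin_floor",.12),("sieve",.0)]:
    for r in manip.masks_of("top",q)[:1]:
        p=r["pixels"].astype(np.uint8); rc=cv2.minAreaRect(cv2.findNonZero(p)); print(q,r["p"],rc,w(C,rc[0],.146 if q!="sieve" else .081))
        if q=="sieve": print([w(C,k,.081) for k in cv2.boxPoints(rc)])
E
```

```text
[0.453  0.0284 0.1314] [ 1.     -0.0002 -0.0002  0.0001]
basin_floor 0.64 ((307.24468994140625, 184.30117797851562), (54.230960845947266, 55.298118591308594), 50.90614318847656) [0.6018 0.0285 0.146 ]
sieve 0.63 ((308.1026916503906, 188.3685302734375), (88.40263366699219, 89.24512481689453), 87.75425720214844) [0.5998 0.0294 0.081 ]
[array([0.7254, 0.1579, 0.081 ]), array([ 0.7274, -0.0954,  0.081 ]), array([ 0.477 , -0.0963,  0.081 ]), array([0.4746, 0.152 , 0.081 ])]
```

Request:
step_arm:
  targets: "0 0 8 0;0 0 20 0;0 0 32 0;0 0 40 0;0 0 44 0;0 0 44 0"

```text
t: 7.35
tcp_pos: [0.4524, 0.0301, 0.087]
tool_rot: [1.0, 0.001, -0.001, -0.0]
force: [0.8, -0.3, -4.8]
finger_gap: 0.162
gripper_force: 107.6
```

Request:
step_arm:
  targets: "0 0 0 0;0 0 0 0;0 0 0 0;0 0 0 0"
  squeeze: 20

```text
t: 7.75
tcp_pos: [0.4531, 0.0296, 0.088]
tool_rot: [1.0, 0.001, 0.0, 0.0]
force: [0.1, 0.0, -5.4]
finger_gap: 0.163
gripper_force: 107.6
```

```bash
python3 - <<'E'
from h import *
save(manip.snapshot("scene")[120:300,200:500],"s2.png"); s=manip.sense(); print(s["force"],s["tcp_pos"],s["ft_torque"],s["gripper_force"])
im=cv2.imread("pics/s2.png");cv2.imwrite("pics/s2.png",cv2.resize(im,None,fx=2.5,fy=2.5))
E
```

```text
[-0.0603  0.8536 -5.3292] [0.453  0.0296 0.0879] [-0.0692  0.7289 -0.0335] 107.56747841835022
```

View pics/s2.png

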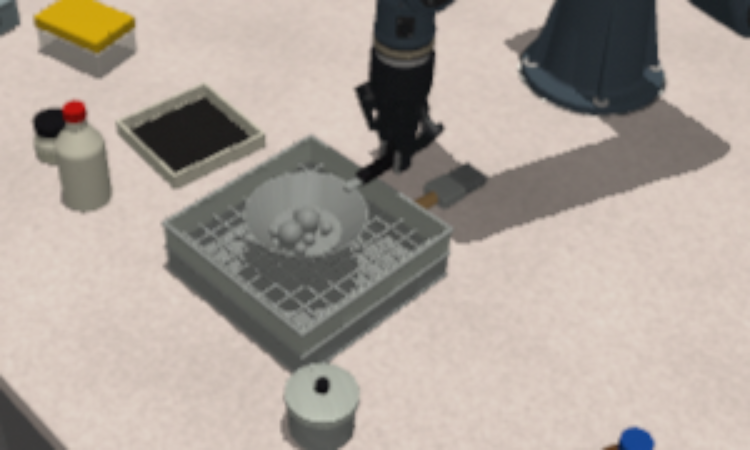

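The basin hangs level, centred over the sieve with all balls in it. The squeeze stayed at 107 N, so it probably only changes when a gripper value is given with it.

Request:
step_arm:
  targets: "0 0 0 0;0 0 0 0;0 0 0 0;0 0 0 0"
  squeeze: 20
  gripper: 1

```text
t: 8.2
tcp_pos: [0.4529, 0.0296, 0.0876]
tool_rot: [1.0, 0.001, -0.0, -0.0]
force: [-0.3, -0.6, -5.3]
finger_gap: 0.17
gripper_force: 107.6
```

```bash
python3 - <<'E'
from h import *
s=manip.sense(); print(s["force"],s["tcp_pos"],s["ft_torque"],s["gripper_force"])
E
```

```text
[-0.2562 -0.6027 -5.2689] [0.4529 0.0296 0.0876] [ 0.0161  0.6759 -0.0326] 107.56796479225159
```

Request:
step_arm:
  targets: "0 0 0 0;0 0 0 0;0 0 0 0"
  squeeze: 20
  gripper: 0.84

```text
t: 8.5
tcp_pos: [0.4529, 0.0296, 0.0876]
tool_rot: [1.0, 0.001, -0.0, -0.0]
force: [0.3, -0.2, -5.0]
finger_gap: 0.164
gripper_force: 105.6
```

```bash
python3 - <<'E'
from h import *
s=manip.sense(); print(s["force"],s["tcp_pos"],s["ft_torque"],s["gripper_force"],s["finger_gap"])
E
```

```text
[ 0.3054 -0.1512 -5.0464] [0.4529 0.0296 0.0876] [ 0.0009  0.722  -0.0169] 105.63247561454773 0.1636060080671407
```

Request:
step_arm:
  targets: "0 0 0 0;0 0 0 0;0 0 0 0"
  squeeze: 20
  gripper: 0.825

```text
t: 8.8
tcp_pos: [0.4536, 0.0295, 0.0879]
tool_rot: [1.0, 0.001, 0.001, 0.0]
force: [-0.7, -0.0, -3.9]
finger_gap: 0.18
gripper_force: 48.0
```

```bash
python3 - <<'E'
from h import *
s=manip.sense(); print(s["force"],s["tcp_pos"],s["ft_torque"],s["gripper_force"],s["finger_gap"])
E
```

```text
[-0.6596 -0.0084 -3.8734] [0.4536 0.0295 0.0879] [-0.0358  0.2492  0.0139] 48.0379182100296 0.17976447439737414
```

Request:
step_arm:
  targets: "2 0 -5 0;4 0 -13 0;7 0 -23 0;10 0 -33 0;13 0 -43 0;16 0 -53 0;20 0 -63 0;23 0 -71 0;25 0 -75 0;25 0 -75 0"

```text
t: 9.8
tcp_pos: [0.4783, 0.0297, 0.1633]
tool_rot: [1.0, 0.001, 0.001, 0.0]
force: [2.1, -0.7, -4.0]
finger_gap: 0.175
gripper_force: 48.6
```

```bash
python3 - <<'E'
from h import *
save(manip.snapshot("scene")[80:260,200:500],"s3.png"); s=manip.sense(); print(s["force"],s["tcp_pos"],s["ft_torque"],s["gripper_force"])
im=cv2.imread("pics/s3.png");cv2.imwrite("pics/s3.png",cv2.resize(im,None,fx=2.5,fy=2.5))
E
```

```text
[-0.7531 -0.9401 -2.533 ] [0.4781 0.0297 0.1629] [0.0278 0.2486 0.0155] 48.66544246673584
```

View pics/s3.png

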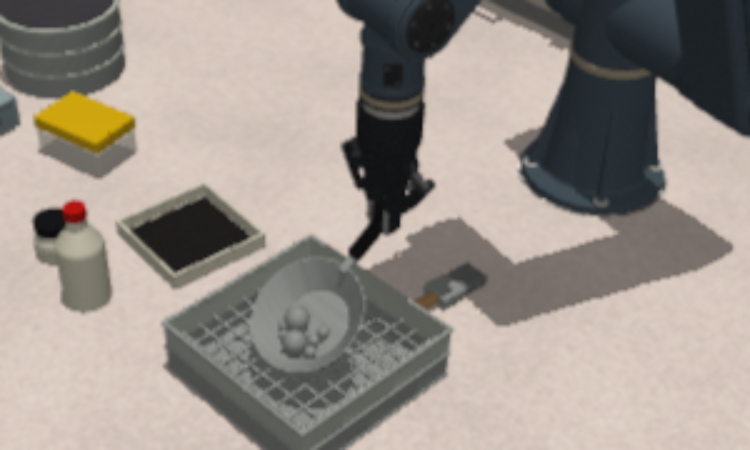

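The basin is pitched about 25–30° with its edge on the mesh and the balls still inside. I'll keep raising it.

Request:
step_arm:
  targets: "2 0 -5 0;4 0 -12 0;6 0 -20 0;8 0 -28 0;10 0 -36 0;12 0 -44 0;13 0 -52 0;14 0 -60 0;15 0 -68 0;15 0 -75 0;15 0 -80 0;15 0 -80 0"

```text
t: 11.05
tcp_pos: [0.4933, 0.0296, 0.2434]
tool_rot: [1.0, 0.001, 0.001, 0.0]
force: [0.9, -0.2, -5.2]
finger_gap: 0.175
gripper_force: 49.5
```

```bash
python3 - <<'E'
from h import *
save(manip.snapshot("scene")[80:260,200:500],"s4.png"); s=manip.sense(); print(s["force"],s["tcp_pos"],s["ft_torque"],s["gripper_force"])
im=cv2.imread("pics/s4.png");cv2.imwrite("pics/s4.png",cv2.resize(im,None,fx=2.5,fy=2.5))
E
```

```text
[ 0.02   -0.7865 -4.6857] [0.4929 0.0297 0.2429] [0.0105 0.4497 0.0387] 49.46696162223816
```

View pics/s4.png

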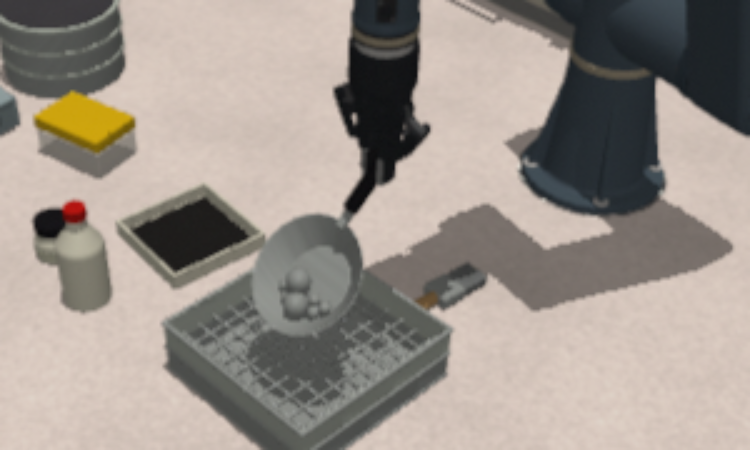

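The lip has lifted off at about 48° with the balls still in it. I'll lower the lip near the wire, loosen slightly, then raise again.

Request:
step_arm:
  targets: "0 0 8 0;0 0 20 0;0 0 30 0;0 0 35 0;0 0 35 0"

```text
t: 11.6
tcp_pos: [0.492, 0.0298, 0.2064]
tool_rot: [1.0, 0.001, -0.002, -0.0]
force: [-0.4, -0.1, -4.6]
finger_gap: 0.177
gripper_force: 49.3
```

Request:
step_arm:
  targets: "0 0 0 0;0 0 0 0;0 0 0 0;0 0 -4 0;0 0 -10 0;0 0 -16 0;0 0 -22 0;0 0 -28 0;0 0 -34 0;0 0 -40 0;0 0 -40 0"
  gripper: 0.819
  squeeze: 20

```text
t: 12.7
tcp_pos: [0.4937, 0.0296, 0.2488]
tool_rot: [1.0, 0.001, 0.001, 0.0]
force: [-0.8, 0.7, -3.3]
finger_gap: 0.186
gripper_force: 27.3
```

```bash
python3 - <<'E'
from h import *
im=manip.snapshot("scene");save(im[80:260,200:500],"s5.png"); s=manip.sense(); print(s["force"],s["tcp_pos"],s["ft_torque"],s["gripper_force"])
im=cv2.imread("pics/s5.png");cv2.imwrite("pics/s5.png",cv2.resize(im,None,fx=2.5,fy=2.5))
C=cam("scene")
for q in ["big0_center","small0_center"]: print(q,[(round(r["p"],2),np.round(r["position"]),np.round(w(C,r["position"],.055),3)) for r in manip.mark_of("scene",q)])
E
```

```text
[-0.3875  0.5287 -4.3006] [0.4933 0.0296 0.2482] [0.0047 0.1969 0.0458] 27.305111289024353
big0_center [(0.45, array([328., 196.]), array([ 0.527, -0.029,  0.055]))]
small0_center []
```

View pics/s5.png

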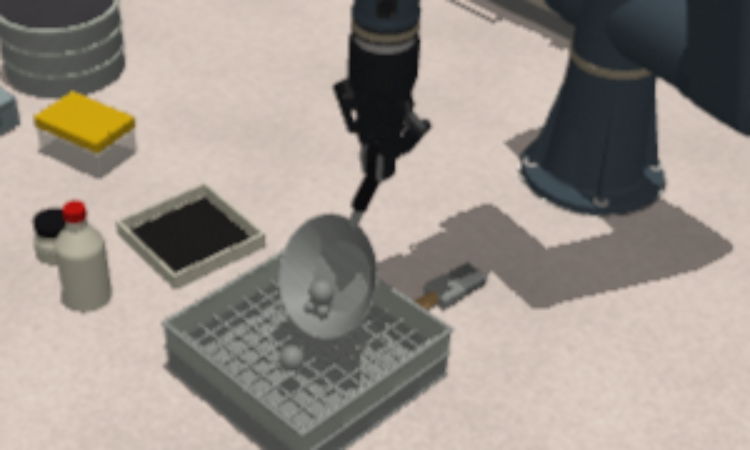

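One large ball is out on the mesh. The other large one and some small ones are still on the wall at about 62° pitch, so I'll loosen a little more.

Request:
step_arm:
  targets: "0 0 0 0;0 0 0 0;0 0 0 0;0 0 -3 0;0 0 -6 0;0 0 -6 0;0 0 -6 0"
  gripper: 0.816
  squeeze: 20

```text
t: 13.55
tcp_pos: [0.4934, 0.0296, 0.2542]
tool_rot: [1.0, 0.001, 0.001, 0.0]
force: [0.5, 0.0, -1.9]
finger_gap: 0.185
gripper_force: 15.0
```

```bash
python3 - <<'E'
from h import *
im=manip.snapshot("scene");save(im[80:260,200:500],"s6.png"); s=manip.sense(); print(s["force"],s["tcp_pos"],s["ft_torque"],s["gripper_force"])
im=cv2.imread("pics/s6.png");cv2.imwrite("pics/s6.png",cv2.resize(im,None,fx=2.5,fy=2.5))
C=cam("scene")
for q in ["big0_center","small0_center"]: print(q,[(round(r["p"],2),np.round(r["position"]),np.round(w(C,r["position"],.055),3)) for r in manip.mark_of("scene",q)])
E
```

```text
[-0.4194  0.5683 -2.244 ] [0.4932 0.0297 0.254 ] [0.0446 0.0702 0.0152] 15.032427906990051
big0_center [(0.58, array([315., 210.]), array([ 0.601, -0.006,  0.055]))]
small0_center []
```

```bash
python3 - <<'E'
from h import *
a=cv2.resize(cv2.imread("pics/s6.png"),None,fx=1,fy=1)[100:400,150:500]
a=cv2.resize(a,(400,343))
t=manip.snapshot("top"); C=cam("top")
t=cv2.cvtColor(t,cv2.COLOR_RGB2BGR)[130:250,250:370]; t=cv2.resize(t,(343,343))
cv2.imwrite("pics/m1.png",np.hstack([a,t]))
for q in ["big0_center","small0_center"]: print(q,[(round(r["p"],2),np.round(r["position"]),np.round(w(C,r["position"],.059),3)) for r in manip.mark_of("top",q)])
E
```

```text
big0_center [(0.44, array([321., 194.]), array([ 0.584, -0.005,  0.059]))]
small0_center []
```

View pics/m1.png

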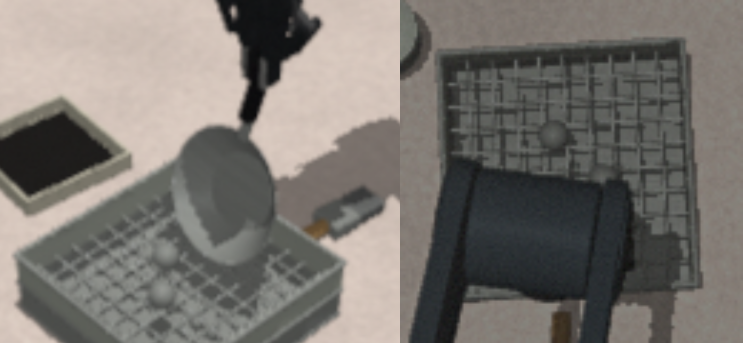

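The basin is empty. Both large balls sit on the mesh, at crop (552,134) and (602,172) in the top view. Next I'll firm the grip, lift, and carry the basin back to its side.

Request:
step_arm:
  targets: "0 0 0 0;0 0 0 0;0 0 -10 0;0 0 -25 0;0 0 -45 0;0 0 -60 0;0 0 -65 0"
  gripper: 0.826
  squeeze: 60

```text
t: 14.55
tcp_pos: [0.494, 0.0296, 0.321]
tool_rot: [1.0, 0.001, 0.002, 0.0]
force: [0.5, -0.2, -2.1]
finger_gap: 0.182
gripper_force: 31.6
```

Request:
step_arm:
  targets: "5 -12 0 0;14 -35 0 0;26 -65 0 0;38 -100 0 0;50 -138 0 0;62 -175 0 0;75 -210 0 0;84 -235 0 0;90 -250 0 0;90 -250 15 0;90 -250 40 0;90 -250 70 0"

```text
t: 15.75
tcp_pos: [0.5825, 0.2814, 0.2475]
tool_rot: [1.0, 0.001, 0.0, -0.0]
force: [-0.1, -0.2, -2.7]
finger_gap: 0.18
gripper_force: 31.7
```

```bash
python3 - <<'E'
from h import *
manip.snapshot("scene"); s=manip.sense(); print(s["force"],s["tcp_pos"],s["ft_torque"],s["gripper_force"],s["finger_gap"])
C=cam("scene")
G=s["tcp_pos"]+np.array([0,0,.019])
r=manip.masks_of("scene","basin")[0]; p=r["pixels"]; ys,xs=np.nonzero(p); print(r["p"],p.sum(),xs.min(),xs.max(),ys.min(),ys.max())
for th in [60,70,80,90]:
    t=np.radians(th); pts=[]
    for k in np.linspace(0,2*np.pi,60):
        a=.152+.074*np.cos(k); pts.append(px(C,G+[a*np.cos(t),.074*np.sin(k),-a*np.sin(t)]))
    pts=np.array(pts); print(th,pts.min(0),pts.max(0))
E
```

```text
[-2.5666 -0.8122 -6.1987] [0.5787 0.28   0.2409] [ 0.0167  0.3701 -0.0351] 31.69363260269165 0.18198573844515975
0.97 2084 358 402 198 279
60 [349.0842 226.6526] [397.2474 284.3866]
70 [356.5523 225.8642] [401.8798 281.306 ]
80 [364.0109 224.2223] [407.1618 276.4878]
90 [371.1582 221.7914] [413.0667 270.2335]
```

Request:
step_arm:
  targets: "0 0 10 0;0 0 25 0;0 0 38 0;0 0 44 0;-5 0 49 0;-18 0 56 0;-30 0 62 0;-42 0 69 0;-55 0 78 0;-68 0 88 0;-80 0 98 0;-87 0 104 0"

```text
t: 17.05
tcp_pos: [0.492, 0.28, 0.1468]
tool_rot: [1.0, 0.001, -0.002, -0.0]
force: [-11.4, -0.6, 16.6]
finger_gap: 0.186
gripper_force: 30.5
```

```bash
python3 - <<'E'
from h import *
manip.snapshot("scene"); s=manip.sense(); print(s["force"],s["tcp_pos"],s["ft_torque"],s["gripper_force"],s["finger_gap"])
C=cam("scene")
G=s["tcp_pos"]+np.array([0,0,.019])
r=manip.masks_of("scene","basin")[0]; p=r["pixels"]; ys,xs=np.nonzero(p); print(r["p"],p.sum(),xs.min(),xs.max(),ys.min(),ys.max())
for th in [30,40,50,60,70]:
    t=np.radians(th); pts=[]
    for k in np.linspace(0,2*np.pi,60):
        a=.152+.074*np.cos(k); pts.append(px(C,G+[a*np.cos(t),.074*np.sin(k),-a*np.sin(t)]))
    pts=np.array(pts); print(th,pts.min(0),pts.max(0))
E
```

```text
[-8.5734 -0.2408 13.1658] [0.4909 0.2799 0.146 ] [-0.0064  0.8569 -0.0158] 30.131955742836 0.18256105978699377
0.76 2195 364 414 214 288
30 [352.975  233.1696] [407.1395 286.4167]
40 [357.6507 234.8701] [409.0816 289.227 ]
50 [363.2205 235.7289] [411.7437 289.9961]
60 [369.4414 235.7452] [415.0969 288.8421]
70 [376.0091 234.9419] [419.1328 285.9175]
```

Request:
step_arm:
  targets: "-8 0 0 0;-16 0 4 0;-26 0 12 0;-36 0 21 0;-46 0 31 0;-54 0 42 0;-62 0 53 0;-70 0 65 0;-77 0 78 0;-77 0 78 0"

```text
t: 18.15
tcp_pos: [0.416, 0.2793, 0.0656]
tool_rot: [1.0, 0.001, -0.002, 0.001]
force: [-3.6, 0.4, 2.0]
finger_gap: 0.179
gripper_force: 27.8
```

```bash
python3 - <<'E'
from h import *
manip.snapshot("scene"); s=manip.sense(); print(s["force"],s["tcp_pos"],s["ft_torque"],s["gripper_force"],s["finger_gap"])
C=cam("scene")
G=s["tcp_pos"]+np.array([0,0,.019])
r=manip.masks_of("scene","basin")[0]; p=r["pixels"]; ys,xs=np.nonzero(p); print(r["p"],p.sum(),xs.min(),xs.max(),ys.min(),ys.max())
for th in [0,10,20,30,40]:
    t=np.radians(th); pts=[]
    for k in np.linspace(0,2*np.pi,60):
        a=.152+.074*np.cos(k); pts.append(px(C,G+[a*np.cos(t),.074*np.sin(k),-a*np.sin(t)]))
    pts=np.array(pts); print(th,pts.min(0),pts.max(0))
E
```

```text
[-1.8438  0.0045  0.1443] [0.4172 0.2795 0.0662] [ 0.0254  0.286  -0.0077] 27.612270712852478 0.18115875645911045
0.57 2038 369 426 225 280
0 [365.4295 230.5775] [420.2903 271.2571]
10 [365.3975 234.5764] [419.7115 279.2245]
20 [366.8682 237.7208] [419.9162 285.5046]
30 [369.7042 240.0668] [420.8725 289.9844]
40 [373.7338 241.5923] [422.5254 292.5264]
```

Request:
step_arm:
  targets: "-3 0 7 0;-6 0 15 0;-9 0 24 0;-11 0 33 0;-13 0 41 0;-14 0 47 0;-14 0 49 0;-14 0 49 0"

```text
t: 19.05
tcp_pos: [0.4034, 0.2794, 0.0172]
tool_rot: [1.0, 0.001, -0.001, 0.0]
force: [-3.9, 0.9, 2.4]
finger_gap: 0.18
gripper_force: 28.1
```

```bash
python3 - <<'E'
from h import *
im=manip.snapshot("scene");save(cv2.resize(im[150:330,280:520],None,fx=2.5,fy=2.5),"s7.png"); s=manip.sense(); print(s["force"],s["tcp_pos"],s["ft_torque"],s["gripper_force"],s["finger_gap"])
C=cam("scene")
G=s["tcp_pos"]+np.array([0,0,.019])
r=manip.masks_of("scene","basin")[0]; p=r["pixels"]; ys,xs=np.nonzero(p); print(r["p"],p.sum(),xs.min(),xs.max(),ys.min(),ys.max())
for th in [-5,0,5,10]:
    t=np.radians(th); pts=[]
    for k in np.linspace(0,2*np.pi,60):
        a=.152+.074*np.cos(k); pts.append(px(C,G+[a*np.cos(t),.074*np.sin(k),-a*np.sin(t)]))
    pts=np.array(pts); print(th,pts.min(0),pts.max(0))
E
```

```text
[-1.6171  1.073   1.0326] [0.4039 0.2794 0.0175] [0.0708 0.3852 0.0327] 27.85903036594391 0.17979317927261682
0.89 1715 371 427 233 278
-5 [368.2293 237.8819] [421.4393 276.0661]
0 [367.6197 240.1234] [420.8685 280.3627]
5 [367.3954 242.1142] [420.4889 284.2922]
10 [367.5484 243.9323] [420.3011 287.9066]
```

Request:
step_arm:
  targets: "0 0 1 0;0 0 1 0;0 0 1 0;0 0 1 0;0 0 1 0;0 0 -20 0;0 0 -60 0;0 0 -105 0;0 0 -150 0;0 0 -195 0;0 0 -235 0;0 0 -235 0"
  gripper: 0

```text
t: 20.35
tcp_pos: [0.4079, 0.281, 0.2583]
tool_rot: [1.0, 0.001, 0.006, -0.002]
force: [0.7, -0.6, -1.2]
finger_gap: 1.003
gripper_force: 0.0
```

Request:
step_arm:
  targets: "96 260 0 0;96 260 0 0;96 260 0 0;96 260 0 0;96 260 0 0;96 260 0 0;96 260 0 0;96 260 0 0;96 260 0 0"

```text
t: 21.25
tcp_pos: [0.4997, 0.0208, 0.252]
tool_rot: [1.0, 0.001, -0.001, -0.0]
force: [0.1, -0.2, 0.4]
finger_gap: 0.998
gripper_force: 0.0
```

```bash
python3 - <<'E'
from h import *
C=cam("wrist"); im=manip.snapshot("wrist"); s=manip.sense(); print(s["tcp_pos"],s["q"],s["finger_gap"])
sc=manip.snapshot("scene")
t=manip.snapshot("top"); Ct=cam("top")
m=np.vstack([cv2.resize(im,(480,300)),cv2.resize(sc[100:300,240:560],(480,300))]); save(m,"m2.png")
for q in ["big0_center","small0_center"]:
    for n,c in (("wrist",C),("top",Ct)):
        print(q,n,[(round(r["p"],2),np.round(r["position"]),np.round(w(c,r["position"],.059 if q[0]=="b" else .0115),3)) for r in manip.mark_of(n,q)])
print([np.round(w(Ct,r["position"],0),3) for r in manip.mark_of("top","basin")],w(Ct,(303.2,176.9),.059),w(Ct,(320.7,190),.059))
E
```

```text
[0.4999 0.021  0.2522] [-0.1819  0.3334  1.7134  0.0004  1.0963  1.3858] 0.9991484748909664
big0_center wrist [(0.96, array([340.,  96.]), array([ 0.591, -0.005,  0.059]))]
big0_center top []
small0_center wrist [(0.62, array([311.,  82.]), array([0.608, 0.028, 0.012]))]
small0_center top [(0.23, array([224., 214.]), array([0.543, 0.282, 0.012])), (0.15, array([410., 207.]), array([ 0.545, -0.266,  0.012]))]
[array([0.541, 0.274, 0.   ]), array([0.556, 0.284, 0.   ]), array([ 0.72 , -0.271,  0.   ])] [0.6364 0.0436 0.059 ] [ 0.5971 -0.0054  0.059 ]
```

View pics/m2.png

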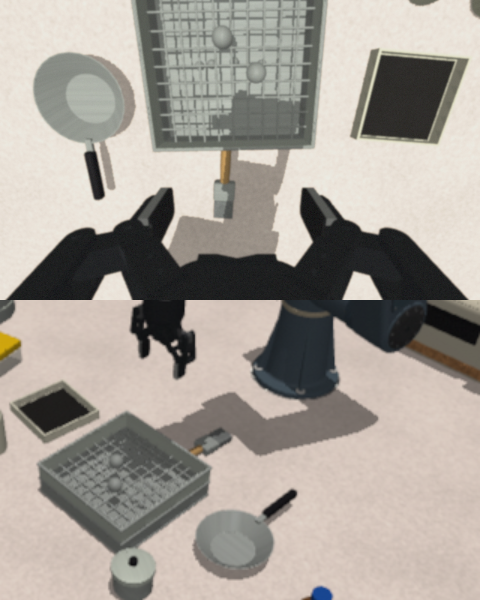

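The basin stands upright and empty at left. The large balls sit in mesh gaps at wrist pixels (296,49) and (341,96). The small balls have dropped through, and the tray is at right. I'll take the near ball, B, first.

Request:
step_arm:
  targets: "50 14 10 0;92 26 40 0;92 26 85 0;92 26 130 0;92 26 165 0;92 26 183 0;92 26 192 0;92 26 197 0;92 26 200 0;92 26 200 0"
  gripper: 0.35

```text
t: 22.65
tcp_pos: [0.5936, -0.0063, 0.0534]
tool_rot: [1.0, 0.001, 0.001, 0.0]
force: [-0.2, 0.9, -0.7]
finger_gap: 0.65
gripper_force: 0.0
```

Request:
step_arm:
  targets: "0 0 0 0;0 0 0 0;0 0 0 0;0 0 0 0;0 0 0 0;0 0 0 0"
  gripper: 1
  squeeze: 35

```text
t: 23.25
tcp_pos: [0.5936, -0.0066, 0.0538]
tool_rot: [1.0, 0.001, 0.001, 0.0]
force: [-1.1, -1.7, 6.0]
finger_gap: 0.325
gripper_force: 34.3
```

Request:
step_arm:
  targets: "0 0 -4 0;0 0 -12 0;0 0 -30 0;0 0 -60 0;0 0 -85 0;0 0 -90 0;0 0 -90 0"

```text
t: 23.95
tcp_pos: [0.5933, -0.0061, 0.1434]
tool_rot: [1.0, 0.001, 0.001, 0.0]
force: [0.8, 0.9, -2.0]
finger_gap: 0.328
gripper_force: 34.6
```

```bash
python3 - <<'E'
from h import *
C=cam("wrist"); manip.snapshot("wrist"); s=manip.sense(); print(s["tcp_pos"],s["force"],s["gripper_force"],s["finger_gap"])
for q,z in (("big0_center",.059),("tray_middle",.004)):
    print(q,[(round(r["p"],2),np.round(r["position"]),np.round(w(C,r["position"],z),3)) for r in manip.mark_of("wrist",q)])
print(px(C,s["tcp_pos"]+[0,0,.005]))
E
```

```text
[ 0.5924 -0.006   0.1423] [ 0.0023  0.3332 -1.3716] 34.60733950138092 0.32056547043894007
big0_center [(0.81, array([315., 264.]), array([ 0.54 , -0.006,  0.059]))]
tray_middle [(0.88, array([566., 231.]), array([ 0.548, -0.271,  0.004])), (0.17, array([606.,  47.]), array([ 0.723, -0.262,  0.004]))]
[np.float64(315.280740448895), np.float64(259.5092516306491)]
```

Ball B is held: it shows at (315,264), where the grip projects. The tray middle is at (0.549, -0.272). I'll carry it there.

Request:
step_arm:
  targets: "-6 25 0 0;-18 65 0 0;-30 110 0 0;-42 155 0 0;-54 200 0 0;-63 240 0 0;-68 262 0 0;-68 265 20 0;-68 265 55 0;-68 265 90 0;-68 265 112 0;-68 265 122 0"

```text
t: 25.3
tcp_pos: [0.523, -0.2697, 0.0168]
tool_rot: [1.0, 0.0, -0.003, -0.002]
force: [-0.0, 0.0, -0.6]
finger_gap: 0.323
gripper_force: 34.7
```

Request:
step_arm:
  targets: "0 0 0 0;0 0 0 0;0 0 1 0"

```text
t: 25.6
tcp_pos: [0.5262, -0.2719, 0.0209]
tool_rot: [1.0, 0.001, 0.001, 0.001]
force: [0.7, 0.3, -1.5]
finger_gap: 0.323
gripper_force: 34.7
```

Request:
step_arm:
  targets: "0 0 0 0;0 0 0 0;0 0 0 0;0 0 0 0;0 0 -10 0;0 0 -35 0;0 0 -75 0;0 0 -120 0;0 0 -170 0;0 0 -215 0;0 0 -230 0;0 0 -230 0"
  gripper: 0.4

```text
t: 26.8
tcp_pos: [0.5268, -0.2723, 0.2539]
tool_rot: [1.0, 0.001, 0.003, 0.003]
force: [-0.1, 0.1, -0.5]
finger_gap: 0.599
gripper_force: 0.0
```

```bash
python3 - <<'E'
from h import *
C=cam("wrist"); manip.snapshot("wrist"); s=manip.sense(); print(s["tcp_pos"],s["force"],s["gripper_force"],s["finger_gap"])
C2=cam("top");manip.snapshot("top")
for q,z in (("big0_center",.019),("tray_middle",.004),("mesh_middle",.0486)):
    for n,c in (("wrist",C),("top",C2)): print(q,n,[(round(r["p"],2),np.round(r["position"]),np.round(w(c,r["position"],z),3)) for r in manip.mark_of(n,q)])
E
```

```text
[ 0.5255 -0.2714  0.2514] [-0.6893  0.3636 -0.2119] 0.0 0.6033047392396574
big0_center wrist [(0.69, array([314., 173.]), array([ 0.525, -0.272,  0.019]))]
big0_center top []
tray_middle wrist [(0.81, array([318., 154.]), array([ 0.548, -0.276,  0.004]))]
tray_middle top [(0.81, array([412., 208.]), array([ 0.544, -0.271,  0.004])), (0.67, array([304., 177.]), array([0.646, 0.044, 0.004]))]
mesh_middle wrist [(0.9, array([ 55., 110.]), array([0.603, 0.027, 0.049])), (0.2, array([311.,   6.]), array([ 0.708, -0.268,  0.049]))]
mesh_middle top [(0.98, array([307., 192.]), array([0.595, 0.035, 0.049]))]
```

Ball B rests in the tray at (0.525, -0.272). Next is ball A.

Request:
step_arm:
  targets: "24 -312 0 0;24 -312 0 0;24 -312 0 0;24 -312 0 0;24 -312 0 0;24 -312 0 0;24 -312 0 0;24 -312 0 0;24 -312 0 0;24 -312 0 0"

```text
t: 28.2
tcp_pos: [0.549, 0.039, 0.2494]
tool_rot: [1.0, -0.0, -0.0, 0.0]
force: [-0.6, -0.0, 0.5]
finger_gap: 0.601
gripper_force: 0.0
```

```bash
python3 - <<'E'
from h import *
C=cam("wrist"); manip.snapshot("wrist"); s=manip.sense(); print(s["tcp_pos"])
for r in manip.mark_of("wrist","big0_center"):
    P=w(C,r["position"],.059); print(r["p"],r["position"],P,tool(P+[0,0,-.006]))
for r in manip.mark_of("wrist","small0_center"): print("s",r["p"],w(C,r["position"],.0115))
E
```

```text
[0.549  0.039  0.2495]
0.72 [282.2, 123.5] [0.6107 0.0767 0.059 ] [ 61.6898 -37.8073 196.4975]
s 0.5 [0.6066 0.024  0.0115]
```

```bash
python3 - <<'E'
from h import *
C=cam("wrist"); im=manip.snapshot("wrist"); t=manip.snapshot("top"); sc=manip.snapshot("scene")
print(px(C,[.637,.043,.059]))
for n in ("wrist","top","scene"):
    c=cam(n)
    for r in manip.masks_of(n,"big0_center"): print(n,r["p"],r["position"],r["pixels"].sum(),w(c,r["position"],.059))
b=np.vstack([im[0:300,140:460],]); b=cv2.resize(b,(480,450))
t2=cv2.resize(t[130:250,250:370],(300,300)); s2=cv2.resize(sc[150:270,250:370],(300,300))
m=np.zeros((600,780,3),np.uint8); m[:450,:480]=b; m[:300,480:]=t2; m[300:,480:]=s2; save(m,"m3.png")
E
```

```text
[np.float64(312.3878875874285), np.float64(98.65307349417233)]
wrist 0.74 [545.0, 189.4] 515 [ 0.5347 -0.2344  0.059 ]
top 0.62 [416.9, 214.2] 80 [ 0.5196 -0.2756  0.059 ]
top 0.15 [443.7, 150.4] 346 [ 0.7007 -0.3615  0.059 ]
scene 0.6 [281.2, 167.0] 56 [ 0.5477 -0.2378  0.059 ]
```

View pics/m3.png

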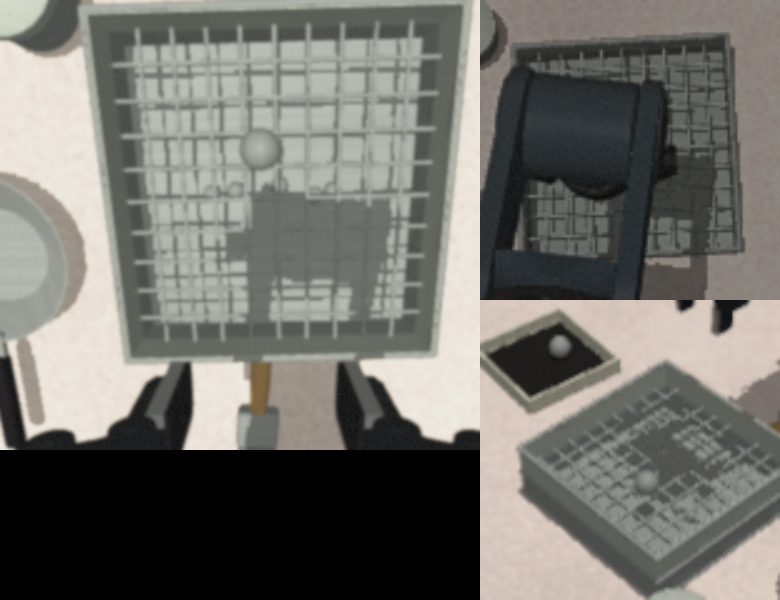

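Ball A is still in its gap at wrist (314,99), which puts it at about (0.636, 0.042), so the odd detection was false. All five small balls lie in the receiver (mosaic row 188), and ball B is in the tray.

Request:
step_arm:
  targets: "45 -1 10 0;87 -3 40 0;87 -3 85 0;87 -3 130 0;87 -3 165 0;87 -3 183 0;87 -3 192 0;87 -3 196 0;87 -3 197 0;87 -3 197 0"
  gripper: 0.35

```text
t: 29.65
tcp_pos: [0.6369, 0.0438, 0.0539]
tool_rot: [1.0, 0.001, 0.001, 0.0]
force: [-0.5, -0.5, -0.4]
finger_gap: 0.652
gripper_force: 0.0
```

Request:
step_arm:
  targets: "0 0 0 0;0 0 0 0;0 0 0 0;0 0 0 0;0 0 0 0;0 0 0 0"
  gripper: 1
  squeeze: 35

```text
t: 30.25
tcp_pos: [0.6367, 0.0426, 0.0541]
tool_rot: [1.0, 0.001, 0.001, 0.001]
force: [-1.6, -4.8, 6.6]
finger_gap: 0.324
gripper_force: 34.2
```

Request:
step_arm:
  targets: "0 0 -4 0;0 0 -12 0;0 0 -30 0;0 0 -60 0;0 0 -85 0;0 0 -90 0;0 0 -90 0"

```text
t: 30.95
tcp_pos: [0.6362, 0.0443, 0.1435]
tool_rot: [1.0, 0.001, 0.001, -0.0]
force: [-0.5, -1.1, -1.4]
finger_gap: 0.325
gripper_force: 34.6
```

Request:
step_arm:
  targets: "-5 25 0 0;-14 65 0 0;-24 110 0 0;-33 155 0 0;-42 200 0 0;-50 245 0 0;-55 285 0 0;-56 308 0 0;-56 316 0 0;-56 316 20 0;-56 316 50 0;-56 316 80 0"

```text
t: 32.15
tcp_pos: [0.58, -0.2705, 0.061]
tool_rot: [1.0, 0.001, -0.0, -0.001]
force: [-1.4, 0.5, -1.6]
finger_gap: 0.322
gripper_force: 34.7
```

Request:
step_arm:
  targets: "0 0 22 0;0 0 34 0;0 0 40 0;0 0 41 0;0 0 41 0;0 0 41 0"

```text
t: 32.75
tcp_pos: [0.5811, -0.2726, 0.0229]
tool_rot: [1.0, 0.001, 0.001, 0.001]
force: [-0.3, -0.0, -1.6]
finger_gap: 0.322
gripper_force: 34.7
```

Request:
step_arm:
  targets: "0 0 0 0;0 0 0 0;0 0 0 0;0 0 0 0;0 0 -10 0;0 0 -35 0;0 0 -75 0;0 0 -120 0;0 0 -170 0;0 0 -215 0;0 0 -230 0;0 0 -230 0"
  gripper: 0.4

```text
t: 33.95
tcp_pos: [0.5819, -0.2732, 0.2564]
tool_rot: [1.0, 0.001, 0.004, 0.002]
force: [0.6, 0.6, -0.6]
finger_gap: 0.598
gripper_force: 0.0
```

```bash
python3 - <<'E'
from h import *
C=cam("wrist"); manip.snapshot("wrist"); s=manip.sense(); print(s["tcp_pos"],s["t"])
for q in ("big0_center","big1_center"):
  for r in manip.mark_of("wrist",q): print(r["p"],r["position"],w(C,r["position"],.019))
manip.snapshot("scene"); c=cam("scene")
for r in manip.masks_of("scene","big0_center"): print(r["p"],r["position"],w(c,r["position"],.019))
print(px(c,[.525,-.272,.019]),px(c,[.58,-.272,.019]))
E
```

```text
[ 0.5806 -0.2724  0.2535] 34.0
0.28 [309.6, 59.1] [ 0.7184 -0.2664  0.019 ]
0.78 [313.7, 173.6] [ 0.5783 -0.2714  0.019 ]
0.45 [281.1, 169.8] [ 0.5276 -0.2675  0.019 ]
[np.float64(280.88100051828013), np.float64(168.89259090030757)] [np.float64(268.3176947685083), np.float64(175.49591875401785)]
```

Both large balls are confirmed in the tray, one by the wrist camera at x=0.578 and one by the scene camera at x=0.528. I'll hand the job in.

```bash
python3 -c "
from h import *
print(manip.sign_off())"
```

```text
the job is handed in; nothing more can be done
None
```

I emptied the basin onto the sieve and stood it upright on the bench, the five small balls are in the receiver, and both large balls are in the white tray; I handed the job in at about 34 s.

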